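# Assemble a tealight lantern on the round mirror-work board

### The arm

A 6-joint arm with a two-finger parallel gripper is mounted at the origin on the work surface. World frame = base frame: x ahead of the robot, y to its left, z up, the work surface at z = 0. Lengths are in mm, angles in rad, forces in N, time in s.
With the tool pointing down it reaches from about 350 to 975 mm from the base axis. Payload 7.1 kg.
Tool frame: the origin (TCP) lies midway between the tips of the shut fingers; the grasp point (between the pads) lies 19 mm behind it (hold_point_z is the distance from the TCP to the grasp point, in mm); z points along the fingers, y is the line along which they close (so a half turn about z gives the same grasp; the last joint's range is limited). The gripper opens to 88 mm and grips with 3 to 60 N. Pads are 20 mm wide; open, the fingers measure 115 mm over their backs; the gripper's body (75 mm by 178 mm) begins 61 mm behind the grasp point.
Start: joints at [-1.363, 0.423, 1.63, -0, 1.089, -0.019], TCP at [140.557, -608.973, 222.675] pointing down, gripper open.
Joint ranges: [-3, 3], [-0.9, 2.11], [0.09, 2.58], [-1.31, 4.45], [0.11, 2.69], [-2.54, 2.54]. Speed limits (rad/s): [2.39, 2.39, 3.01, 3.14, 3.14, 3.14].

### API

Orientations are given as a 3x3 rotation matrix whose columns are the frame's x, y, z axes.
In Python, from rig import get_obs, get_image, get_calibration, job_done, hold_point_z gives the robot as it stands.
- The arm moves only by the tool apply_moves, never from a script. Its argument "commands" is one flat list of numbers, 7 for each row, row after row: the turn, a rotation vector about the tool's x, y, z in rad, then the shift along the tool's x, y, z in mm, then the closure, from 0 (fully open) to 1 (shut). A call has 1 to 8 rows; each row shifts and turns the commanded pose from where the row before left it, along the tool's axes as they then stand; what a row does not reach is not made up. A row lasts 1/8 s, in which the tool goes at most 62.5 mm and 10.7 degrees, less where a joint would pass 70% of its speed; a pose out of reach is approached as far as the arm can. A call is refused whole if a number of a shift passes 62.5 or a number of a turn 0.188, either way. A call with a gripper value outside its range is refused whole. The fingers move at their own pace and stop on an object; the grip force is fixed at half the most. Time passes only in rows, so rows that do not move let the fingers close. It gives the time, the measured TCP pose, the force, the opening and the grip force at its end, in the units of the state.
- get_obs(): the state, without advancing time (a new reading comes with each control period).
- get_image(name): name is "scene" or "side" or "wrist"; returns (picture, depth): 480x640x3 uint8, red, green, blue; 480x640 float32, mm along the optical axis (not along the pixel's ray), 0 where there is no reading.
- get_calibration(name): a dict with "camera_matrix" (3x3 intrinsics, pixels), "R" (3x3) and "t" (3): a world point X has camera coordinates R X + t; the wrist camera has in their place "tool_from_camera" (4x4, takes a point from camera to tool coordinates, whose origin is the TCP and whose axes are the flange's). Camera axes: x right, y down, z forward; pixel columns grow to the right and rows downward; lengths in mm; the calibration is good to about 2 mm. The wrist camera is an equidistant fisheye: a pixel r from the principal point sees the ray r / f radians off the axis. A picture is of the moment at which its call begins: read the wrist's pose just before it. get_calibration takes no time and is no camera call.
- job_done(): hands the job in; it is judged then, once.
The state is a dict: "t": time; "qpos": joint angles; "dq": joint speeds; "joint_efforts": joint torques, N m; "tcp_pos": TCP position; "ee_rot": TCP orientation; "force": force on the tool from outside, world axes, zero at the start; "moment": the same for the moment, N m; "grip_width": finger opening in mm; "grip_force": force on a finger pad.
Only numpy, scipy, OpenCV 4.12 (cv2) and the standard library are available. Lean on these libraries where they do the work, as an engineer would, in place of code of your own. Each camera call takes 0.05 s, during which the arm holds its last target. There are 200 camera calls.

### The job

Put the tealight lantern together on the round mirror-work board, from the bottom up, letting go of each part before fetching the next: the wooden spool upright in the middle of the board, the petal plate centred on it, the tealight right down in the plate's socket, the terracotta sleeve over the socket and standing flat on the plate, and last the cap fully home in the top of the sleeve. Leave the paint jar, the glue pot and the brush where they are.

Things in the scene. Friction and masses are not known exactly. Their poses are not given: they have to be found in the camera images.
- spool: Lantern foot: turned bare-wood spool, 50 mm tall, standing upright. Foot flange 64 mm across, waist 36 mm, top flange 60 mm across with a straight edge from 38 to 50 mm above the underside, flat top. Origin: centre of its underside; z up its axis. About 90 g. Grip it across the top flange.
- plate: Petal plate: bare-wood disc with eight rounded petals, 84 mm across, 8 mm thick, a small mirror on each petal. On it stands a central candle socket: a ring 49 mm outside, 43 mm inside, 8 mm high (top 16 mm above the underside). Lies socket up. Origin: centre of its underside; z up. About 60 g. Grip it across the outside of the socket ring.
- tealight: Unlit tealight: aluminium cup with white wax and a short black wick, 38 mm across, 18 mm tall. When seated it stands on the plate inside the socket and 10 mm of it shows above the socket's edge. Origin: centre of its underside; z up. About 16 g.
- sleeve: Terracotta lantern sleeve: straight round tube open at both ends, 64 mm outside, 56 mm inside, 60 mm tall, with dark piercings round it; standing on end. Goes over the plate's socket and stands on the plate. Origin: centre of its lower end; z up its axis. About 90 g.
- cap: Terracotta cap, 40 mm tall: below, a spigot 46 mm across, 6 mm high, that drops into the sleeve's mouth; then a domed disc 68 mm across (rim 6 to 11 mm above the underside); on top a round knob 16 mm across, 23 to 40 mm above the underside. Stands knob up. Origin: centre of the spigot's underside; z up. Home, it is 54 mm above the sleeve's origin. About 70 g.
- round_board: The round mirror-work board: a black disc 140 mm across and 6 mm thick, fixed flat on the table, with rings of small round mirrors and orange dots towards its rim and a bare middle about 80 mm across. Origin: centre of its underside.
- square_board: A plain bare-wood square board, 120 x 120 mm, 6 mm thick, fixed flat on the table; not used. Origin: centre of its underside.
- paint_jar: Bystander: closed black paint jar with a paper label, 42 mm across, 48 mm tall. Origin: centre of its underside.
- glue_pot: Bystander: closed white glue pot with a yellow lid, 52 mm across, 48 mm tall. Origin: centre of its underside.
- brush: Bystander: paint brush lying on the table between the two boards, 192 mm long and 10 mm thick, bristles towards its +x. Origin on the table under the handle: the brush reaches 100 mm to -x and 92 mm to +x of it.
Not all that is in view belongs to the job. Of the things like the spool, leave any that is purple or red; of the rest the smaller one is meant.

How it is judged (in metres and radians):
On the way, in this order (a step that is already met when the one before it is completed fails the run):
1. the spool stands upright in the middle of the round board, let go (horizontal distance between spool and round_board below 0.012 m and z of spool in the frame of round_board between 0.003 and 0.009 m and angle between spool's own z axis and vertical below 0.12 rad and contact force between the fingers and spool below 0.3 N and linear speed of spool below 0.02 m/s), for 0.2 s.
2. the petal plate lies centred and flat on the spool, socket up, let go (horizontal distance between plate and spool below 0.01 m and z of plate in the frame of spool between 0.047 and 0.053 m and angle between plate's own z axis and vertical below 0.12 rad and contact force between the fingers and plate below 0.3 N and linear speed of plate below 0.02 m/s), for 0.2 s.
3. the tealight sits fully down in the plate's socket, let go (horizontal distance between tealight and plate below 0.005 m and z of tealight in the frame of plate between 0.005 and 0.011 m and angle between tealight's own z axis and vertical below 0.12 rad and contact force between the fingers and tealight below 0.3 N and linear speed of tealight below 0.02 m/s), for 0.2 s.
4. the sleeve stands flat on the plate around the socket, let go (horizontal distance between sleeve and plate below 0.008 m and z of sleeve in the frame of plate between 0.005 and 0.011 m and angle between sleeve's own z axis and vertical below 0.12 rad and contact force between the fingers and sleeve below 0.3 N and linear speed of sleeve below 0.02 m/s), for 0.2 s.
5. the cap sits fully home in the top of the sleeve, let go (horizontal distance between cap and sleeve below 0.009 m and z of cap in the frame of sleeve between 0.051 and 0.057 m and angle between cap's own z axis and vertical below 0.12 rad and contact force between the fingers and cap below 0.3 N and linear speed of cap below 0.02 m/s), for 0.2 s.
At the end, for the whole second after the job is handed in: Spool on the round board within 12 mm of its centre, plate on spool within 10 mm, tealight in socket within 5 mm, sleeve round socket on plate within 8 mm, cap in sleeve within 9 mm; all heights within 3 mm of seated, upright within 0.12 rad, released and at rest (under 20 mm/s) (horizontal distance between spool and round_board below 0.012 m and z of spool in the frame of round_board between 0.003 and 0.009 m and angle between each of spool, plate, tealight, sleeve, cap's own z axis and vertical below 0.12 rad and linear speed of each of spool, plate, tealight, sleeve, cap below 0.02 m/s and horizontal distance between plate and spool below 0.01 m and z of plate in the frame of spool between 0.047 and 0.053 m and horizontal distance between tealight and plate below 0.005 m and z of tealight in the frame of plate between 0.005 and 0.011 m and horizontal distance between sleeve and plate below 0.008 m and z of sleeve in the frame of plate between 0.005 and 0.011 m and horizontal distance between cap and sleeve below 0.009 m and z of cap in the frame of sleeve between 0.051 and 0.057 m); the robot touches nothing.
It fails at once if the paint jar, the glue pot or the brush is moved more than 20 mm (distance of any of paint_jar, glue_pot, brush from where it was at the start of the episode above 0.02 m).
It also fails if it takes over 136 s, if anything falls off the work surface, if the arm or the gripper's body presses on something with over 40 N, if the wrist force passes 120 N, or if a joint passes its speed limit or range.

## Working session

There is one attempt and no reset: what is moved stays moved. The work goes in short steps, Python scripts to look and compute and a tool call to move; the robot and the scene stay as the last step left them, time stands still between calls to the robot, and variables do not carry over. Pictures are saved under pics/ and viewed, at most 16 in all, crops included, and the job is handed in when it is done.

Besides the shell and the picture viewer there is one more tool, called as a command line: name --argument value ..., lists and objects as JSON in quotes. apply_moves: Moves the arm, as the interface text tells. Its arguments: {"type":"object","properties":{"commands":{"type":"array"}},"required":["commands"]}

```bash
ls; mkdir -p pics; cat > h.py <<'E'
import numpy as np, cv2
from rig import *
def snap(name,fn=None):
    o=get_obs(); p,d=get_image(name)
    np.savez('last_%s.npz'%name,p=p,d=d,R=o['ee_rot'],t=o['tcp_pos'])
    if fn: cv2.imwrite('pics/'+fn,cv2.cvtColor(p,cv2.COLOR_RGB2BGR))
    return p,d
def cloud(name):
    z=np.load('last_%s.npz'%name); d=z['d']; c=get_calibration(name); K=np.array(c['camera_matrix'])
    v,u=np.mgrid[:480,:640]; x=(u-K[0,2])/K[0,0]; y=(v-K[1,2])/K[1,1]
    if name=='wrist':
        r=np.hypot(x,y)+1e-9; s=np.tan(r)/r
        P=np.stack([x*s*d,y*s*d,d],-1); T=np.array(c['tool_from_camera'])
        P=P@T[:3,:3].T+T[:3,3]; P=P@np.array(z['R']).T+z['t']
    else:
        P=(np.stack([x*d,y*d,d],-1)-np.array(c['t']))@np.array(c['R'])
    P[d<=0]=np.nan
    return z['p'],P
E
python3 - <<'E'
from h import *
snap('scene','s1.png');snap('side','d1.png')
o=get_obs();print(o)
print(get_calibration('wrist'))
E
```

```text
pics
{'t': 0.1, 'qpos': array([-1.36302068e+00,  4.23761618e-01,  1.63058276e+00,  2.04779649e-05,
        1.08860266e+00, -1.89990845e-02]), 'dq': array([-0.00048236, -0.00037961, -0.00042643,  0.00097666,  0.00136214,
        0.00110263]), 'joint_efforts': array([-4.48369801e-04, -5.45616853e+01, -2.74323964e+01,  6.45665545e-02,
        1.88181567e-02, -2.39264318e-05]), 'tcp_pos': array([ 140.45282458, -608.51270942,  221.99328995]), 'ee_rot': array([[ 9.74398762e-01,  2.24826563e-01, -2.61633614e-04],
       [ 2.24826711e-01, -9.74397857e-01,  1.32899132e-03],
       [ 4.38573185e-05, -1.35378973e-03, -9.99999083e-01]]), 'force': array([-0.16259506,  0.3746048 , -0.70590239]), 'moment': array([-0.02985635,  0.00781398, -0.00621891]), 'grip_force': 0.0, 'grip_width': 87.59754807134713}
{'camera_matrix': array([[371.64829954,   0.        , 322.38753848],
       [  0.        , 371.64829954, 232.36639322],
       [  0.        ,   0.        ,   1.        ]]), 'tool_from_camera': array([[ 1.06555167e-03, -9.68800945e-01, -2.47837838e-01,
         6.75919258e+01],
       [ 9.99999431e-01,  1.01910503e-03,  3.15694896e-04,
         2.07757682e-01],
       [-5.32727258e-05, -2.47838033e-01,  9.68801479e-01,
        -1.61539831e+02],
       [ 0.00000000e+00,  0.00000000e+00,  0.00000000e+00,
         1.00000000e+00]])}
```

View pics/s1.png

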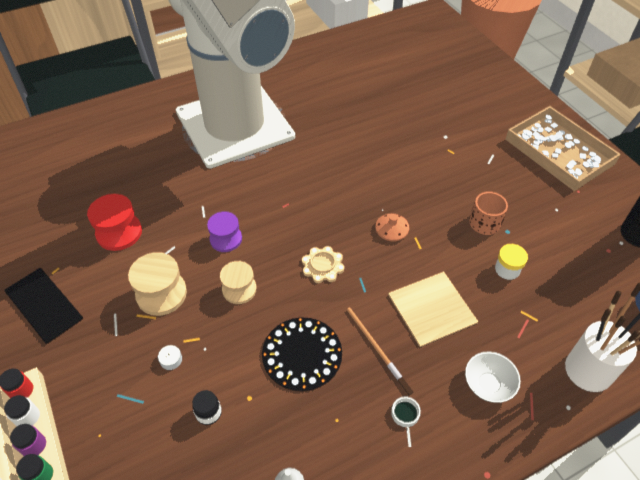

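View pics/d1.png

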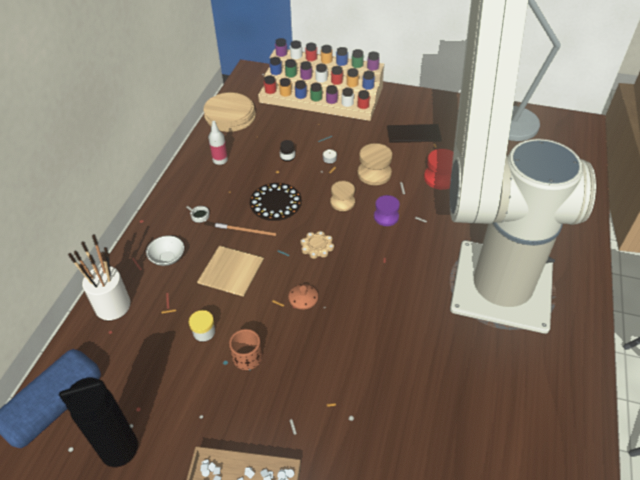

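The scene view shows these spool look-alikes: red (113,222), purple (225,230), large wood (157,283), small wood (238,282). I choose the small wooden one. The others are plate (322,264), tealight (170,357), sleeve (489,212), cap (392,227) and round board (302,352). Next is a close crop to check the choice, plus depth positions.

```bash
python3 - <<'E'
from h import *
p,P=cloud('scene')
cv2.imwrite('pics/c1.png',cv2.resize(cv2.cvtColor(p[190:330,80:350],cv2.COLOR_RGB2BGR),None,fx=2.9,fy=2.9,interpolation=cv2.INTER_CUBIC))
# (u,v,radius px, zlo,zhi) top-surface fit
for n,u,v,r,lo,hi in [('spool',238,282,28,44,54),('bigwood',157,283,38,30,120),('plate',322,264,28,5,11),('socket',322,264,20,13,19),('tea',170,357,16,14,22),('sleeve',489,212,28,55,64),('cap',392,227,26,6,14),('knob',392,222,22,30,44),('board',302,352,46,4,9),('jar',207,405,20,44,52),('glue',512,260,20,44,52),('purple',225,230,25,30,120)]:
    Q=P[v-r:v+r,u-r:u+r].reshape(-1,3); Q=Q[(Q[:,2]>lo)&(Q[:,2]<hi)]
    if len(Q)<5: print(n,'few');continue
    (c,rad)=cv2.minEnclosingCircle(Q[:,:2].astype(np.float32))
    print(n,len(Q),'mec',np.round(c),round(rad,1),'mid',np.round((Q.min(0)+Q.max(0))/2),'ext',np.round(np.ptp(Q,axis=0)),'zmax',round(Q[:,2].max(),1))
E
```

```text
spool 741 mec [ 432. -167.] 32.1 mid [ 432. -168.   49.] ext [61. 60. 10.] zmax 54.0
bigwood 1836 mec [ 375. -300.] 45.3 mid [ 375. -300.   55.] ext [89. 87. 49.] zmax 79.5
plate 782 mec [447. -14.] 71.2 mid [447.  -2.   8.] ext [142. 117.   6.] zmax 11.0
socket 134 mec [455.  -2.] 33.2 mid [455.  -1.  16.] ext [66. 54.  6.] zmax 18.8
tea 358 mec [ 512. -327.] 19.9 mid [ 512. -328.   18.] ext [39. 37.  8.] zmax 22.0
sleeve 253 mec [512. 341.] 34.7 mid [513. 341.  60.] ext [64. 65.  9.] zmax 64.0
cap 156 mec [433. 173.] 48.0 mid [440. 170.  10.] ext [69. 89.  8.] zmax 14.0
knob 68 mec [441. 164.] 10.8 mid [441. 163.  37.] ext [16. 19. 13.] zmax 43.5
board 4029 mec [ 597. -118.] 111.8 mid [ 599. -115.    7.] ext [218. 209.   5.] zmax 9.0
jar 451 mec [ 631. -304.] 19.8 mid [ 630. -304.   48.] ext [39. 37.  8.] zmax 51.9
glue 511 mec [627. 308.] 27.5 mid [627. 308.  48.] ext [53. 53.  8.] zmax 52.0
purple 694 mec [ 310. -145.] 31.3 mid [ 310. -145.   46.] ext [62. 60. 21.] zmax 56.8
```

View pics/c1.png

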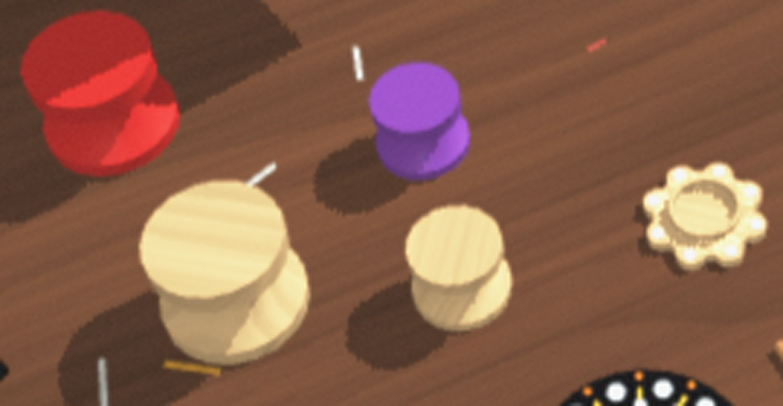

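apply_moves --commands '[0, 0, 0.1134, 0, 0, 20, 0, 0, 0, 0.1134, 0, 0, 20, 0, 0, 0, 0, 34, -51, 0, 0, 0, 0, 0, 34, -51, 0, 0, 0, 0, 0, 34, -51, 0, 0, 0, 0, 0, 34, -51, 0, 0, 0, 0, 0, 34, -51, 0, 0, 0, 0, 0, 34, -51, 0, 0]'

```text
t: 1.1
tcp_pos: [345.3, -301.2, 182.7]
ee_rot: [[1.0, -0.0, 0.0], [-0.0, -1.0, -0.0], [0.0, 0.0, -1.0]]
force: [0.6, -0.5, 0.1]
grip_width: 87.4
grip_force: 0.0
```

apply_moves --commands '[0, 0, 0, 28, -45, 0, 0, 0, 0, 0, 29, -45, 0, 0, 0, 0, 0, 30, -44, 0, 0, 0, 0, 0, 0, 0, 0, 0, 0, 0, 0, 0, 0, 0, 0]'

```text
t: 1.72
tcp_pos: [431.2, -168.9, 182.5]
ee_rot: [[1.0, 0.001, -0.001], [0.001, -1.0, 0.0], [-0.001, -0.0, -1.0]]
force: [-0.1, -0.1, 0.6]
grip_width: 87.7
grip_force: 0.0
```

```bash
python3 - <<'E'
from h import *
snap('wrist','w1.png'); o=get_obs(); print(o['tcp_pos'],o['ee_rot'])
p,P=cloud('wrist')
def fit(lo,hi,c,r):
    Q=P.reshape(-1,3); Q=Q[(Q[:,2]>lo)&(Q[:,2]<hi)&(np.hypot(Q[:,0]-c[0],Q[:,1]-c[1])<r)]
    if len(Q)<5: return 'few'
    c,rad=cv2.minEnclosingCircle(Q[:,:2].astype(np.float32)); return len(Q),c,rad,(np.min(Q,0)+np.max(Q,0))/2,Q.mean(0)
print(fit(44,54,(432,-168),45)); print(fit(12,20,(455,-1),40))
E
```

```text
[ 430.96853212 -169.40923895  182.46500637] [[ 9.99999686e-01 -3.27884326e-04 -7.21566992e-04]
 [-3.27843715e-04 -9.99999945e-01  5.63985945e-05]
 [-7.21585444e-04 -5.61620155e-05 -9.99999738e-01]]
(4131, (432.7580871582031, -167.68386840820312), 30.34420394897461, array([ 432.68352378, -167.57569968,   48.05294362]), array([ 433.4773939 , -167.92449162,   49.4738237 ]))
(495, (455.8589172363281, -3.4484481811523438), 24.744300842285156, array([455.56356803,  -3.6255237 ,  14.74196572]), array([456.1574886 ,  -4.36324129,  15.02852176]))
```

View pics/w1.png

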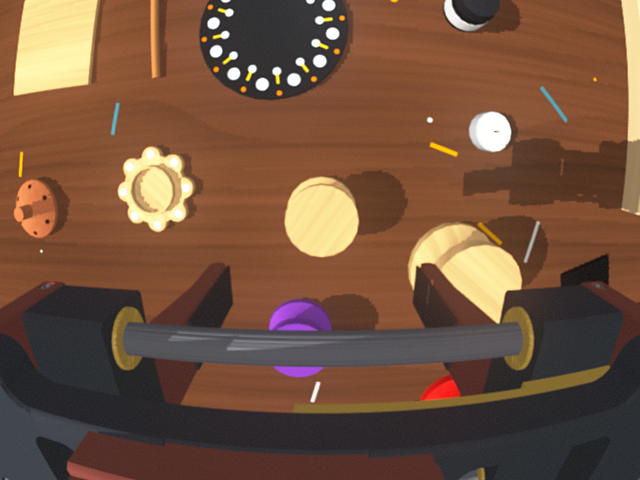

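The wrist view shows the spool at (321,217), the plate at (156,188) and the board at the top (273,30). The spool fit, radius 30.3 mm at (432.7,-167.6), matches its 60 mm flange. I descend and grip.

apply_moves --commands '[0, 0, 0, 2, -1.8, 50, 0, 0, 0, 0, 0, 0, 50, 0, 0, 0, 0, 0, 0, 38, 0, 0, 0, 0, 0, 0, 19.5, 0, 0, 0, 0, 0, 0, 0, 0, 0, 0, 0, 0, 0, 0, 1, 0, 0, 0, 0, 0, 0, 1, 0, 0, 0, 0, 0, 0, 1]'

```text
t: 2.78
tcp_pos: [434.1, -167.5, 26.0]
ee_rot: [[1.0, -0.0, 0.002], [-0.0, -1.0, -0.001], [0.002, 0.001, -1.0]]
force: [1.4, -0.2, -0.3]
grip_width: 61.2
grip_force: 0.0
```

apply_moves --commands '[0, 0, 0, 0, 0, 0, 1, 0, 0, 0, 0, 0, -40, 1, 0, 0, 0, 0, 0, -40, 1, 0, 0, 0, 33, -10, 0, 1, 0, 0, 0, 33, -10, 0, 1, 0, 0, 0, 0, 0, 0, 1, 0, 0, 0, 0, 0, 0, 1]'

```text
t: 3.65
tcp_pos: [498.5, -146.9, 104.8]
ee_rot: [[1.0, 0.001, -0.002], [0.001, -1.0, 0.0], [-0.002, -0.0, -1.0]]
force: [-0.5, 0.4, -1.2]
grip_width: 58.9
grip_force: 30.0
```

```bash
cat >> h.py <<'E'
def fit(P,lo,hi,c,r):
    Q=P.reshape(-1,3); Q=Q[(Q[:,2]>lo)&(Q[:,2]<hi)&(np.hypot(Q[:,0]-c[0],Q[:,1]-c[1])<r)]
    if len(Q)<5: return 'few'
    c,rad=cv2.minEnclosingCircle(Q[:,:2].astype(np.float32)); return len(Q),np.round(c,1),round(rad,1),np.round((np.min(Q,0)+np.max(Q,0))/2,1),np.round(Q.mean(0),1)
def dark(p,P,c,r):
    v=(p.max(-1)<45)&(np.hypot(P[...,0]-c[0],P[...,1]-c[1])<r)&(P[...,2]<14)
    Q=P[v]
    c,rad=cv2.minEnclosingCircle(Q[:,:2].astype(np.float32)); return len(Q),np.round(c,1),round(rad,1),np.round((np.min(Q,0)+np.max(Q,0))/2,1),np.round(Q.mean(0),1)
E
python3 - <<'E'
from h import *
snap('wrist','w2.png'); o=get_obs(); print(o['tcp_pos'])
p,P=cloud('wrist')
p2,P2=cloud('scene')
print(dark(p,P,(597,-118),85)); print(dark(p2,P2,(597,-118),85))
E
```

```text
[ 498.2508558  -146.98788037  104.82256695]
(83, array([ 618.3, -107.1]), 55.6, array([ 617.9, -103.1,    5.8]), array([638.8, -91.3,   5.4]))
(2917, array([ 605. , -121.6]), 70.6, array([ 605.7, -122.5,    6.1]), array([ 608.7, -124.1,    6.7]))
```

View pics/w2.png

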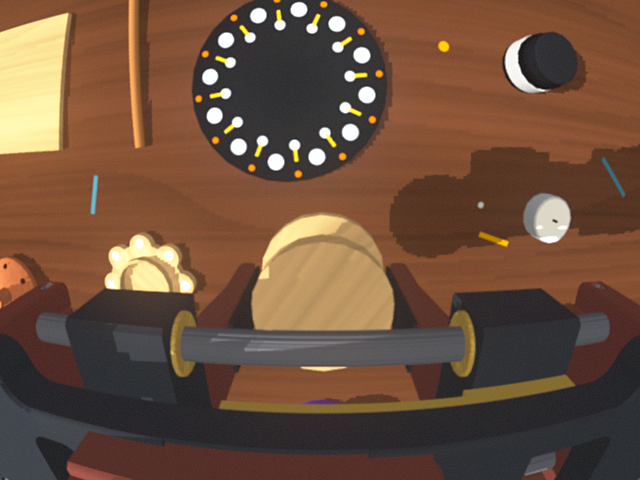

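The spool is held between the fingers, upright. The board is at (290,85) in this view. I'll fit it with a looser dark threshold.

```bash
cat >> h.py <<'E'
def board(name,th=70):
    p,P=cloud(name)
    m=(p.max(-1).astype(int)<th)&(np.ptp(p.astype(int),axis=-1)<25)&(np.hypot(P[...,0]-605,P[...,1]+121)<90)&(P[...,2]<16)
    m=m.astype(np.uint8); n,l,s,_=cv2.connectedComponentsWithStats(m); m=l==1+s[1:,4].argmax()
    c=cv2.convexHull(P[m][:,:2].astype(np.float32))[:,0]
    A=np.c_[2*c,np.ones(len(c))]; x=np.linalg.lstsq(A,(c**2).sum(1),rcond=None)[0]
    return len(c),x[:2],np.sqrt(x[2]+x[0]**2+x[1]**2),cv2.minEnclosingCircle(c)
E
python3 -c "
from h import *
print(board('wrist'),board('scene'),board('side'))"
```

```text
(54, array([ 606.0320216 , -122.43465216]), np.float64(69.32293625072899), ((606.1644897460938, -122.91777038574219), 70.08975219726562)) (42, array([ 605.1481055 , -121.87375055]), np.float64(69.65711578345751), ((605.17724609375, -121.42346954345703), 70.63693237304688)) (26, array([ 607.72708344, -120.86115714]), np.float64(70.59475569718131), ((612.5697631835938, -118.34992218017578), 75.68801879882812))
```

apply_moves --commands '[0, 0, 0, 36, -8.2, 0, 1, 0, 0, 0, 36, -8.2, 0, 1, 0, 0, 0, 36.5, -8.2, 0, 1, 0, 0, 0, 0, 0, 30, 1, 0, 0, 0, 0, 0, 25, 1, 0, 0, 0, 0, 0, 12, 1, 0, 0, 0, 0, 0, 5, 1, 0, 0, 0, 0, 0, 0, 1]'

```text
t: 4.7
tcp_pos: [608.1, -122.8, 33.5]
ee_rot: [[1.0, -0.0, 0.0], [-0.0, -1.0, -0.0], [0.0, 0.0, -1.0]]
force: [-0.3, 0.8, -1.2]
grip_width: 58.9
grip_force: 30.0
```

apply_moves --commands '[0, 0, 0, 0, 0, 0, 1, 0, 0, 0, 0, 0, 0, 0.2, 0, 0, 0, 0, 0, 0, 0.0, 0, 0, 0, 0, 0, 0, 0, 0, 0, 0, 0, 0, 0, 0, 0, 0, 0, 0, 0, 0, 0]'

```text
t: 5.45
tcp_pos: [608.0, -122.5, 33.1]
ee_rot: [[1.0, -0.0, -0.0], [-0.0, -1.0, 0.0], [-0.0, -0.0, -1.0]]
force: [-0.4, -0.7, -0.2]
grip_width: 87.5
grip_force: 0.0
```

apply_moves --commands '[0, 0, 0, 0, 0, -30, 0, 0, 0, 0, 0, 0, -50, 0, 0, 0, 0, 0, 0, -50, 0, 0, 0, 0, -40, -30, 0, 0, 0, 0, 0, -40, -30, 0, 0, 0, 0, 0, -40, -30, 0, 0, 0, 0, 0, -32, -29, 0, 0, 0, 0, 0, 0, 0, 0, 0]'

```text
t: 6.45
tcp_pos: [453.7, -2.3, 163.1]
ee_rot: [[1.0, 0.002, -0.002], [0.002, -1.0, 0.0], [-0.002, -0.0, -1.0]]
force: [1.9, -0.7, 0.2]
grip_width: 88.0
grip_force: 0.0
```

```bash
cat >> h.py <<'E'
E
python3 - <<'E'
from h import *
snap('wrist','w3.png'); o=get_obs(); print(o['tcp_pos'])
p,P=cloud('wrist')
print(fit(P,12,20,(455,-2),33));print(fit(P,5,20,(455,-2),48)); print('spool',fit(P,52,60,(606,-122),45)); print('cap',fit(P,7,45,(440,165),45),fit(P,30,45,(440,165),25))
snap('scene');p,P=cloud('scene');print('spool sc',fit(P,52,60,(606,-122),45))
E
```

```text
[455.77794558  -3.08822758 163.5153648 ]
(596, array([456.4,  -3.3]), 24.7, array([455.8,  -3.9,  14.7]), array([455.9,  -3.2,  15.1]))
(5902, array([456.,  -3.]), 42.2, array([455.6,  -3. ,  11.3]), array([457. ,  -3.1,   8.3]))
spool (3945, array([ 607.2, -122.7]), 30.6, array([ 607.5, -122.7,   55.3]), array([ 606.5, -121.5,   55.5]))
cap (3432, array([440.6, 161.6]), 34.7, array([441.2, 161.7,  24.4]), array([443.8, 155.9,  18.3])) (305, array([441.1, 161.8]), 8.7, array([441. , 161.8,  35.9]), array([441.7, 160.1,  37.9]))
spool sc (913, array([ 606. , -122.9]), 31.2, array([ 606.2, -123.1,   56. ]), array([ 607.4, -123.3,   56.5]))
```

View pics/w3.png

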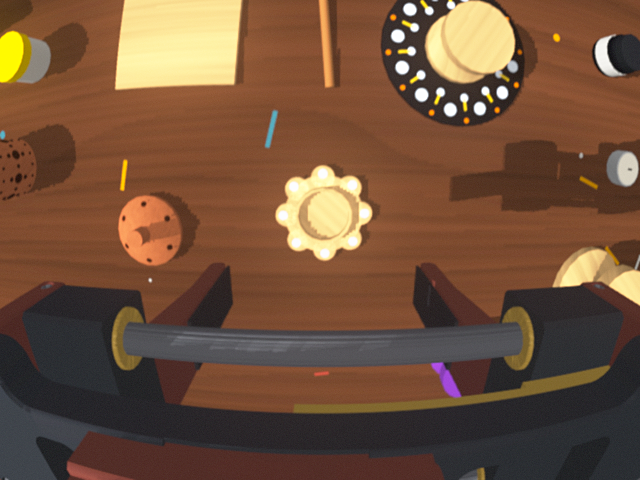

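The view shows the spool standing on the board at (478,38) and the plate at (324,212). The spool is about 1 mm off centre. Next I grip the plate's socket ring with the finger tips just above the petals.

apply_moves --commands '[0, 0, 0, 0.2, 0, 55, 0, 0, 0, 0, 0, 0, 50, 0, 0, 0, 0, 0, 0, 30, 0, 0, 0, 0, 0, 0, 14, 0, 0, 0, 0, 0, 0, 5, 0, 0, 0, 0, 0, 0, 0, 0, 0, 0, 0, 0, 0, 0, 1, 0, 0, 0, 0, 0, 0, 1]'

```text
t: 7.55
tcp_pos: [456.9, -3.6, 10.0]
ee_rot: [[1.0, 0.0, 0.002], [0.0, -1.0, -0.0], [0.002, 0.0, -1.0]]
force: [0.4, 0.4, -0.4]
grip_width: 71.4
grip_force: 0.0
```

apply_moves --commands '[0, 0, 0, 0, 0, 0, 1, 0, 0, 0, 0, 0, 0, 1, 0, 0, 0, 0, 0, 0, 1]'

```text
t: 7.92
tcp_pos: [456.4, -3.5, 9.3]
ee_rot: [[1.0, -0.0, 0.0], [-0.0, -1.0, 0.0], [0.0, -0.0, -1.0]]
force: [-0.3, 0.1, 3.9]
grip_width: 47.9
grip_force: 30.0
```

apply_moves --commands '[0, 0, 0, 0, 0, -20, 1, 0, 0, 0, 0, 0, -40, 1, 0, 0, 0, 0, 0, -40, 1, 0, 0, 0, 38, 30, 0, 1, 0, 0, 0, 38, 30, 0, 1, 0, 0, 0, 38, 30, 0, 1, 0, 0, 0, 36.4, 29.3, 0, 1, 0, 0, 0, 0, 0, 0, 1]'

```text
t: 8.93
tcp_pos: [608.9, -124.8, 109.0]
ee_rot: [[1.0, -0.002, 0.002], [-0.002, -1.0, -0.001], [0.002, 0.001, -1.0]]
force: [-0.3, 0.1, 0.2]
grip_width: 47.8
grip_force: 30.0
```

```bash
python3 - <<'E'
from h import *
snap('wrist');o=get_obs(); print(o['tcp_pos'],o['grip_width'])
p,P=cloud('wrist')
print(fit(P,105,120,(606,-122),55)); print(fit(P,110,117,(606,-122),55))
Q=P.reshape(-1,3);Q=Q[(np.hypot(Q[:,0]-606,Q[:,1]+122)<22)];print(np.nanmedian(Q[:,2]))
q=Q[(Q[:,2]>105)&(Q[:,2]<125)&(Q[:,0]>600)];
if len(q)>20: print(len(q),np.linalg.lstsq(np.c_[q[:,:2]-[606,-122],np.ones(len(q))],q[:,2],rcond=None)[0])
cv2.imwrite('pics/w4.png',cv2.cvtColor(p[100:420,100:540],cv2.COLOR_RGB2BGR))
E
```

```text
[ 606.78128587 -123.55872125  108.56350755] 47.68919739550587
(14435, array([ 608.9, -125.1]), 41.9, array([ 616.9, -125. ,  112.5]), array([ 617.1, -125.1,  108.5]))
(2530, array([ 618.1, -125.1]), 32.8, array([ 609.6, -125.2,  113.5]), array([ 612.2, -125.1,  114.1]))
107.30890228116647
4225 [-2.85204891e-02  1.15960175e-01  1.08085782e+02]
```

View pics/w4.png

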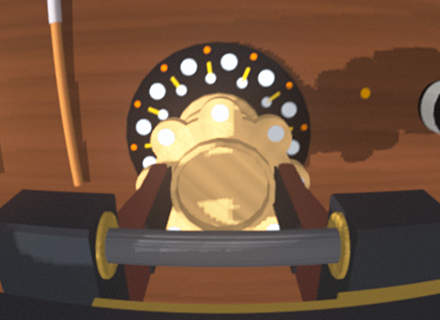

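The plate hangs centred between the fingers and looks level. I'll measure again now that the arm has settled.

```bash
python3 - <<'E'
from h import *
snap('wrist');o=get_obs(); print(o['tcp_pos'],o['dq'].round(3))
p,P=cloud('wrist')
c=o['tcp_pos'][:2]
print(fit(P,103,120,c,48))
Q=P.reshape(-1,3);Q=Q[(np.hypot(Q[:,0]-c[0],Q[:,1]-c[1])<17)]
m=np.nanmedian(Q[:,2]);q=Q[abs(Q[:,2]-m)<3]
print(m,len(q),np.linalg.lstsq(np.c_[q[:,:2]-c,np.ones(len(q))],q[:,2],rcond=None)[0])
E
```

```text
[ 605.5940478  -122.71723554  108.37966295] [ 0.014 -0.014  0.03   0.001  0.001 -0.001]
(14572, array([ 606.4, -123.8]), 42.1, array([ 614.9, -123.8,  111.5]), array([ 615.1, -123.9,  108. ]))
106.62846084900787 3647 [-1.84436356e-03  3.28135719e-04  1.06633577e+02]
```

apply_moves --commands '[0, 0, 0, 0, -0.8, 25, 1, 0, 0, 0, 0, 0, 11, 1, 0, 0, 0, 0, 0, 4, 1, 0, 0, 0, 0, 0, 2, 1, 0, 0, 0, 0, 0, 0, 1, 0, 0, 0, 0, 0, 0, 1, 0, 0, 0, 0, 0, 0, 1]'

```text
t: 9.9
tcp_pos: [606.9, -122.2, 67.5]
ee_rot: [[1.0, -0.0, 0.001], [-0.0, -1.0, -0.0], [0.001, 0.0, -1.0]]
force: [0.8, 0.8, -1.1]
grip_width: 47.9
grip_force: 30.0
```

apply_moves --commands '[0, 0, 0, 0, 0, 1, 1, 0, 0, 0, 0, 0, 0.8, 1, 0, 0, 0, 0, 0, 0, 1, 0, 0, 0, 0, 0, 0, 1, 0, 0, 0, 0, 0, 0, 0.3, 0, 0, 0, 0, 0, 0, 0, 0, 0, 0, 0, 0, 0, 0, 0, 0, 0, 0, 0, 0, 0]'

```text
t: 10.9
tcp_pos: [606.7, -122.1, 65.4]
ee_rot: [[1.0, 0.0, -0.0], [0.0, -1.0, 0.0], [-0.0, -0.0, -1.0]]
force: [-0.1, 0.7, -0.3]
grip_width: 84.4
grip_force: 0.0
```

apply_moves --commands '[0, 0, 0, 0, 0, -30, 0, 0, 0, 0, 0, 0, -60, 0, 0, 0, 0, 0, 0, -35, 0, 0, 0, 0, -32, 50, 0, 0, 0, 0, 0, -32, 50, 0, 0, 0, 0, 0, -32, 52, 0, 0, 0, 0, 0, 0, 53, 0, 0, 0, 0, 0, 0, 0, 0, 0]'

```text
t: 11.9
tcp_pos: [510.3, -330.4, 190.6]
ee_rot: [[1.0, -0.004, 0.001], [-0.004, -1.0, -0.001], [0.001, 0.001, -1.0]]
force: [-0.0, 0.3, -0.3]
grip_width: 88.2
grip_force: 0.0
```

apply_moves --commands '[0, 0, 0, 0, 0, 0, 0, 0, 0, 0, 0, 0, 0, 0, 0, 0, 0, 0, 0, 0, 0]'

```text
t: 12.28
tcp_pos: [511.0, -325.9, 190.4]
ee_rot: [[1.0, 0.002, -0.0], [0.002, -1.0, 0.0], [-0.0, -0.0, -1.0]]
force: [0.1, -0.5, -0.2]
grip_width: 87.8
grip_force: 0.0
```

```bash
python3 - <<'E'
from h import *
snap('wrist','w5.png');o=get_obs(); print(o['tcp_pos'],o['dq'].round(3))
p,P=cloud('wrist')
print('tea',fit(P,12,22,(512,-327),30))
print('plate',fit(P,60,76,(606,-123),50)); print('sock',fit(P,69,75,(606,-123),30))
snap('scene');p,P=cloud('scene');print('plate sc',fit(P,60,76,(606,-123),50)); 
E
```

```text
[ 510.9960478  -326.0451236   190.42620953] [-0.004 -0.    -0.003 -0.002  0.001 -0.002]
tea (1291, array([ 512.6, -328.7]), 19.3, array([ 512.7, -328.5,   16.6]), array([ 513.4, -328.5,   17.7]))
plate (4672, array([ 606.6, -122.1]), 42.8, array([ 606.3, -122.1,   66.6]), array([ 605.7, -125.6,   64.5]))
sock (557, array([ 605.9, -122.6]), 25.3, array([ 606. , -122.7,   71.1]), array([ 606. , -123.8,   71. ]))
plate sc (1561, array([ 604.9, -122.7]), 42.8, array([ 604.9, -122.2,   67.9]), array([ 607.2, -122.7,   65.6]))
```

View pics/w5.png

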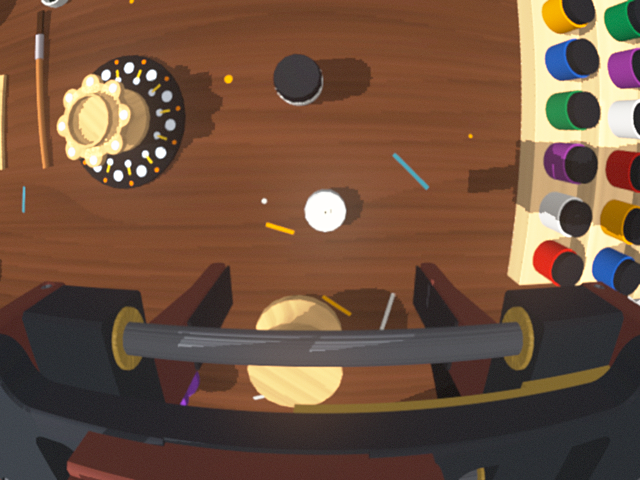

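The plate sits on the spool within 1 mm. The tealight is at (325,212). I descend to grip its top 7 mm.

apply_moves --commands '[0, 0, 0, 1.7, 2.5, 60, 0, 0, 0, 0, 0, 0, 60, 0, 0, 0, 0, 0, 0, 40, 0, 0, 0, 0, 0, 0, 15, 0, 0, 0, 0, 0, 0, 4, 0, 0, 0, 0, 0, 0, 0, 1, 0, 0, 0, 0, 0, 0, 1, 0, 0, 0, 0, 0, 0, 1]'

```text
t: 13.38
tcp_pos: [513.0, -330.0, 12.6]
ee_rot: [[1.0, -0.0, 0.002], [-0.0, -1.0, -0.001], [0.002, 0.001, -1.0]]
force: [-0.3, 0.2, -0.4]
grip_width: 61.2
grip_force: 0.0
```

apply_moves --commands '[0, 0, 0, 0, 0, 0, 1, 0, 0, 0, 0, 0, 0, 1, 0, 0, 0, 0, 0, 0, 1]'

```text
t: 13.75
tcp_pos: [512.4, -329.6, 11.5]
ee_rot: [[1.0, 0.0, 0.0], [0.0, -1.0, -0.0], [0.0, 0.0, -1.0]]
force: [-0.9, 0.2, 1.5]
grip_width: 36.8
grip_force: 30.0
```

apply_moves --commands '[0, 0, 0, 0, 0, -40, 1, 0, 0, 0, 0, 0, -60, 1, 0, 0, 0, 0, 0, -20, 1, 0, 0, 0, 24, -52, 0, 1, 0, 0, 0, 24, -52, 0, 1, 0, 0, 0, 23.8, -52, 0, 1, 0, 0, 0, 22, -51.2, 0, 1, 0, 0, 0, 0, 0, 0, 1]'

```text
t: 14.75
tcp_pos: [606.8, -118.9, 130.5]
ee_rot: [[1.0, 0.005, -0.001], [0.005, -1.0, 0.001], [-0.001, -0.001, -1.0]]
force: [-0.8, -0.5, 0.2]
grip_width: 37.1
grip_force: 30.0
```

apply_moves --commands '[0, 0, 0, 0, 0, 0, 1, 0, 0, 0, 0, 0, 0, 1, 0, 0, 0, 0, 0, 0, 1]'

```text
t: 15.12
tcp_pos: [605.7, -123.7, 131.3]
ee_rot: [[1.0, -0.002, -0.0], [-0.002, -1.0, -0.0], [-0.0, 0.0, -1.0]]
force: [-0.0, -0.8, -0.5]
grip_width: 37.1
grip_force: 30.0
```

```bash
python3 - <<'E'
from h import *
snap('wrist');o=get_obs(); print(o['tcp_pos'],o['dq'].round(3))
p,P=cloud('wrist')
c=o['tcp_pos'][:2]; z=o['tcp_pos'][2]
print('tea top',fit(P,z+2,z+12,c,26)); 
print('plate',fit(P,58,76,(606,-122),50))
Q=P.reshape(-1,3);Q=Q[(np.hypot(Q[:,0]-c[0],Q[:,1]-c[1])<14)&(Q[:,2]>z+2)&(Q[:,2]<z+11)]
print(len(Q),np.linalg.lstsq(np.c_[Q[:,:2]-c,np.ones(len(Q))],Q[:,2],rcond=None)[0])
cv2.imwrite('pics/w6.png',cv2.cvtColor(p[100:420,100:540],cv2.COLOR_RGB2BGR))
E
```

```text
[ 605.77307207 -123.5371203   131.35328897] [ 0.006  0.    -0.001  0.001 -0.001  0.001]
tea top (5294, array([ 611.2, -123.6]), 24.0, array([ 606.4, -123.6,  138.4]), array([ 607.8, -123.8,  137.6]))
plate (6829, array([ 606.8, -122.2]), 41.8, array([ 615.9, -122.3,   65.7]), array([ 619.5, -122.2,   64.3]))
2698 [ 9.61243866e-05 -1.54965103e-03  1.37698783e+02]
```

View pics/w6.png

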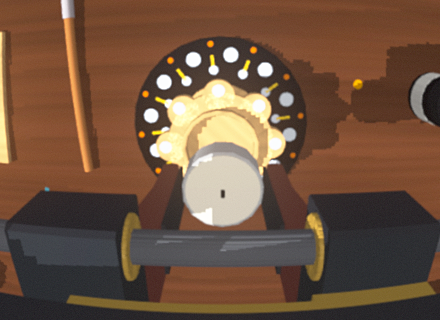

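The tealight is level in the grip, and the socket is about 1 mm to its +y. I correct and lower.

apply_moves --commands '[0, 0, 0, 0.4, -1.2, 20, 1, 0, 0, 0, 0, 0, 18, 1, 0, 0, 0, 0, 0, 6, 1, 0, 0, 0, 0, 0, 4, 1, 0, 0, 0, 0, 0, 3, 1, 0, 0, 0, 0, 0, 3, 1, 0, 0, 0, 0, 0, 1, 1, 0, 0, 0, 0, 0, 0, 1]'

```text
t: 16.18
tcp_pos: [606.6, -121.2, 76.5]
ee_rot: [[1.0, 0.0, 0.0], [0.0, -1.0, -0.0], [0.0, 0.0, -1.0]]
force: [0.2, -0.2, -0.4]
grip_width: 37.1
grip_force: 30.0
```

apply_moves --commands '[0, 0, 0, 0, 0, 0, 1, 0, 0, 0, 0, 0, 0, 1]'

```text
t: 16.42
tcp_pos: [606.7, -121.2, 76.6]
ee_rot: [[1.0, -0.0, 0.0], [-0.0, -1.0, -0.0], [0.0, 0.0, -1.0]]
force: [0.6, 0.5, -0.8]
grip_width: 37.0
grip_force: 30.0
```

apply_moves --commands '[0, 0, 0, 0, 0, 0.8, 1, 0, 0, 0, 0, 0, 0, 1, 0, 0, 0, 0, 0, 0, 0.3, 0, 0, 0, 0, 0, 0, 0, 0, 0, 0, 0, 0, 0, 0, 0, 0, 0, 0, 0, -20, 0, 0, 0, 0, 0, 0, -50, 0, 0, 0, 0, 0, 0, -50, 0]'

```text
t: 17.42
tcp_pos: [606.5, -121.2, 198.0]
ee_rot: [[1.0, -0.0, 0.0], [-0.0, -1.0, -0.0], [0.0, 0.0, -1.0]]
force: [0.8, -0.5, 1.1]
grip_width: 87.3
grip_force: 0.0
```

apply_moves --commands '[0, 0, 0, -30, 0, 0, 0, 0, 0, 0, -60, 0, 0, 0, 0, 0, 0, -30, 0, 0, 0, 0, 0, 0, 0, 0, 0, 0, 0, 0, 0, 0, 0, 0, 0]'

```text
t: 18.05
tcp_pos: [488.2, -121.5, 196.8]
ee_rot: [[1.0, -0.0, 0.003], [-0.0, -1.0, -0.001], [0.003, 0.001, -1.0]]
force: [0.6, -0.5, -1.1]
grip_width: 87.9
grip_force: 0.0
```

```bash
python3 - <<'E'
from h import *
snap('wrist','w7.png');o=get_obs(); print(o['tcp_pos'],o['dq'].round(3))
p,P=cloud('wrist')
print('tea top',fit(P,77,87,(606.5,-122),26)); 
print('plate',fit(P,58,76,(606,-122),50))
Q=P.reshape(-1,3);Q=Q[(np.hypot(Q[:,0]-606.5,Q[:,1]+122)<14)]; print(np.nanmedian(Q[:,2]))
Q=P.reshape(-1,3);Q=Q[(Q[:,2]>77)&(Q[:,2]<87)&(np.hypot(Q[:,0]-606.5,Q[:,1]+122)<22)]
print(np.linalg.lstsq(np.c_[Q[:,:2]-[606,-122],np.ones(len(Q))],Q[:,2],rcond=None)[0])
E
```

```text
[ 488.33980592 -121.46582944  196.50791   ] [ 0.005  0.014 -0.002 -0.001 -0.001 -0.001]
tea top (1965, array([ 606.7, -121.2]), 19.2, array([ 606.4, -121.4,   81.8]), array([ 606.3, -121.2,   81.8]))
plate (5190, array([ 606.3, -122.2]), 42.1, array([ 606.5, -121.9,   67. ]), array([ 604.1, -122.4,   64.7]))
81.95213290108228
[ 4.24046107e-03 -6.03497951e-04  8.18303010e+01]
```

View pics/w7.png

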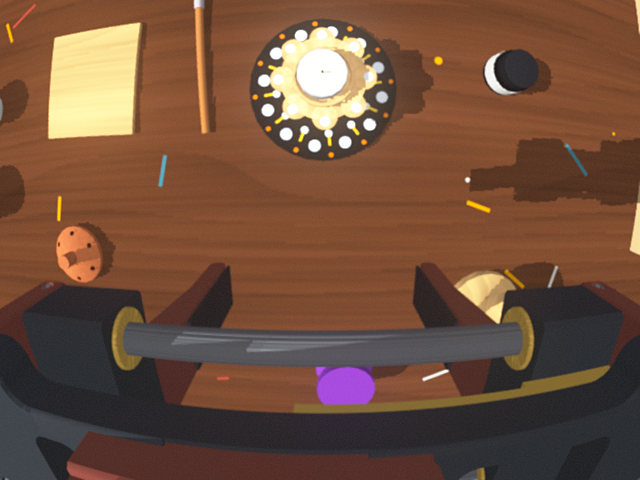

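The tealight is seated: its top is at 82 mm, it is level, and it is about 1 mm off centre. Now the sleeve.

apply_moves --commands '[0, 0, 0, 3, -57, 0, 0, 0, 0, 0, 3, -58, 0, 0, 0, 0, 0, 3, -58, 0, 0, 0, 0, 0, 3, -58, 0, 0, 0, 0, 0, 3, -58, 0, 0, 0, 0, 0, 3, -58, 0, 0, 0, 0, 0, 3, -58, 0, 0, 0, 0, 0, 3, -57, 0, 0]'

```text
t: 19.1
tcp_pos: [511.3, 343.9, 195.5]
ee_rot: [[1.0, 0.001, 0.001], [0.001, -1.0, 0.0], [0.001, -0.0, -1.0]]
force: [0.1, -0.2, 0.6]
grip_width: 87.8
grip_force: 0.0
```

apply_moves --commands '[0, 0, 0, 0, 0, 0, 0, 0, 0, 0, 0, 0, 0, 0, 0, 0, 0, 0, 0, 0, 0, 0, 0, 0, 0, 0, 0, 0]'

```text
t: 19.6
tcp_pos: [510.8, 339.6, 195.7]
ee_rot: [[1.0, -0.002, -0.0], [-0.002, -1.0, -0.0], [-0.0, 0.0, -1.0]]
force: [-0.4, -0.3, -0.3]
grip_width: 87.9
grip_force: 0.0
```

```bash
python3 - <<'E'
from h import *
snap('wrist','w8.png');o=get_obs(); print(o['tcp_pos'],o['ee_rot'].round(3),o['dq'].round(3))
p,P=cloud('wrist')
print('sleeve',fit(P,56,64,(512.5,341),42)); 
print('glue',fit(P,42,52,(627,308),40))
E
```

```text
[510.85357237 339.80452368 195.7744091 ] [[ 1.    -0.001  0.   ]
 [-0.001 -1.    -0.   ]
 [ 0.     0.    -1.   ]] [ 0.005 -0.001 -0.002  0.     0.001  0.   ]
sleeve (1113, array([512.9, 341.7]), 32.1, array([513. , 341.4,  58.9]), array([512.7, 341.9,  59.1]))
glue (2918, array([627.5, 309. ]), 26.1, array([627.7, 309.4,  45.8]), array([627.2, 309.2,  47.5]))
```

View pics/w8.png

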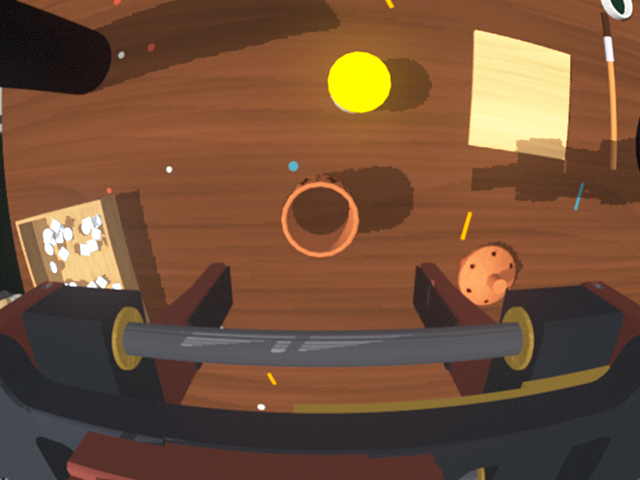

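The sleeve is at (320,218), fitted at (512.9,341.5); the glue pot at (360,82) is well clear. I descend and grip.

apply_moves --commands '[0, 0, 0, 2, -1.7, 60, 0, 0, 0, 0, 0, 0, 55, 0, 0, 0, 0, 0, 0, 35, 0, 0, 0, 0, 0, 0, 15, 0, 0, 0, 0, 0, 0, 4, 0, 0, 0, 0, 0, 0, 0, 1, 0, 0, 0, 0, 0, 0, 1, 0, 0, 0, 0, 0, 0, 1]'

```text
t: 20.65
tcp_pos: [513.2, 342.9, 27.7]
ee_rot: [[1.0, 0.0, 0.002], [0.0, -1.0, 0.001], [0.002, -0.001, -1.0]]
force: [0.1, -0.3, 4.8]
grip_width: 62.2
grip_force: 30.0
```

apply_moves --commands '[0, 0, 0, 0, 0, 0, 1, 0, 0, 0, 0, 0, 0, 1]'

```text
t: 20.9
tcp_pos: [513.2, 342.9, 27.7]
ee_rot: [[1.0, -0.0, 0.001], [-0.0, -1.0, 0.001], [0.001, -0.001, -1.0]]
force: [-1.2, -1.3, 7.1]
grip_width: 62.5
grip_force: 30.0
```

apply_moves --commands '[0, 0, 0, 0, 0, -30, 1, 0, 0, 0, 0, 0, -60, 1, 0, 0, 0, 0, 0, -50, 1, 0, 0, 0, 10, 58, 0, 1, 0, 0, 0, 10, 58, 0, 1, 0, 0, 0, 10, 58, 0, 1, 0, 0, 0, 10, 58, 0, 1, 0, 0, 0, 10, 58, 0, 1]'

```text
t: 21.9
tcp_pos: [562.6, 50.7, 166.9]
ee_rot: [[1.0, 0.0, 0.001], [0.0, -1.0, 0.0], [0.001, -0.0, -1.0]]
force: [1.3, -0.9, -0.4]
grip_width: 62.2
grip_force: 30.0
```

apply_moves --commands '[0, 0, 0, 14, 57, 0, 1, 0, 0, 0, 14, 57, 0, 1, 0, 0, 0, 15.6, 58.5, 0, 1, 0, 0, 0, 0, 0, 15, 1, 0, 0, 0, 0, 0, 0, 1, 0, 0, 0, 0, 0, 0, 1, 0, 0, 0, 0, 0, 0, 1]'

```text
t: 22.78
tcp_pos: [606.3, -118.6, 152.0]
ee_rot: [[1.0, 0.002, 0.0], [0.002, -1.0, 0.0], [0.0, -0.0, -1.0]]
force: [-0.3, -0.6, -0.8]
grip_width: 62.0
grip_force: 30.0
```

```bash
python3 - <<'E'
from h import *
snap('wrist');o=get_obs(); print(o['tcp_pos'],o['dq'].round(3))
p,P=cloud('wrist')
c=o['tcp_pos'][:2]; z=o['tcp_pos'][2]
q=fit(P,z+27,z+37,c,42); print('sleeve top',q); 
Q=P.reshape(-1,3);Q=Q[(Q[:,2]>z+27)&(Q[:,2]<z+37)&(np.hypot(Q[:,0]-c[0],Q[:,1]-c[1])<36)&(abs(Q[:,1]-c[1])<25)]
print(np.linalg.lstsq(np.c_[Q[:,:2]-c,np.ones(len(Q))],Q[:,2],rcond=None)[0])
snap('scene');snap('side','d2.png');
for n in('scene','side'):
  p,P=cloud(n);print(n,fit(P,z+27,z+38,c,42),fit(P,60,76,(606,-122),50))
cv2.imwrite('pics/w9.png',cv2.cvtColor(np.load('last_wrist.npz')['p'][100:420,100:540],cv2.COLOR_RGB2BGR))
E
```

```text
[ 606.3215347  -118.81643464  152.0518215 ] [-0.007  0.003 -0.001  0.001 -0.    -0.   ]
sleeve top (4742, array([ 614.2, -118.7]), 40.5, array([ 606. , -118.7,  184.1]), array([ 613. , -118.7,  183.4]))
[3.64234380e-03 3.63662904e-04 1.83027187e+02]
scene (328, array([ 613.5, -119.1]), 40.7, array([ 606.7, -119.2,  184.5]), array([ 615.5, -114.8,  183.8])) (938, array([ 606.1, -121.7]), 42.1, array([ 610.7, -121.7,   68. ]), array([ 617.5, -128.2,   65.9]))
side (90, array([ 605.2, -117.5]), 40.2, array([ 600.5, -117.1,  184.5]), array([ 590.2, -107.8,  184.6])) (364, array([ 606.8, -121.1]), 43.6, array([ 605.8, -120.2,   68. ]), array([ 602.1, -111.5,   66.5]))
```

View pics/w9.png

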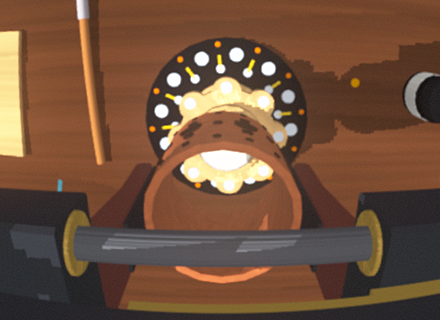

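The sleeve is held level, with its base at about z=123. It needs -3.2 mm in y. I correct and lower.

apply_moves --commands '[0, 0, 0, 0.4, 3.2, 0, 1, 0, 0, 0, 0, 0, 20, 1, 0, 0, 0, 0, 0, 14, 1, 0, 0, 0, 0, 0, 8, 1, 0, 0, 0, 0, 0, 6, 1, 0, 0, 0, 0, 0, 5, 1, 0, 0, 0, 0, 0, 3, 1, 0, 0, 0, 0, 0, 0, 1]'

```text
t: 23.92
tcp_pos: [606.6, -123.2, 95.6]
ee_rot: [[1.0, -0.0, -0.0], [-0.0, -1.0, 0.0], [-0.0, -0.0, -1.0]]
force: [0.1, 0.8, -1.2]
grip_width: 62.6
grip_force: 30.0
```

apply_moves --commands '[0, 0, 0, 0, 0, 1, 1, 0, 0, 0, 0, 0, 0, 1, 0, 0, 0, 0, 0, 0, 1]'

```text
t: 24.3
tcp_pos: [606.6, -123.2, 94.7]
ee_rot: [[1.0, 0.0, 0.0], [0.0, -1.0, -0.0], [0.0, 0.0, -1.0]]
force: [-0.4, 0.6, -0.3]
grip_width: 62.1
grip_force: 30.0
```

apply_moves --commands '[0, 0, 0, 0, -0.8, 1, 1, 0, 0, 0, 0, 0, 0.4, 1, 0, 0, 0, 0, 0, 0, 1, 0, 0, 0, 0, 0, 0, 0.2, 0, 0, 0, 0, 0, 0, 0, 0, 0, 0, 0, 0, 0, 0, 0, 0, 0, 0, 0, -20, 0, 0, 0, 0, 0, 0, -50, 0]'

```text
t: 25.3
tcp_pos: [605.1, -122.0, 162.9]
ee_rot: [[1.0, 0.0, -0.004], [0.0, -1.0, 0.001], [-0.004, -0.001, -1.0]]
force: [0.8, -0.4, 0.7]
grip_width: 87.8
grip_force: 0.0
```

apply_moves --commands '[0, 0, 0, 0, 0, -45, 0, 0, 0, 0, -27, -46, 0, 0, 0, 0, 0, -27, -46, 0, 0, 0, 0, 0, -27, -46, 0, 0, 0, 0, 0, -27, -46, 0, 0, 0, 0, 0, -27, -46, 0, 0, 0, 0, 0, -28, -53, 0, 0, 0, 0, 0, 0, 0, 0, 0]'

```text
t: 26.3
tcp_pos: [442.1, 163.4, 209.6]
ee_rot: [[1.0, 0.005, 0.001], [0.005, -1.0, 0.001], [0.001, -0.001, -1.0]]
force: [0.8, 0.7, 0.4]
grip_width: 87.8
grip_force: 0.0
```

apply_moves --commands '[0, 0, 0, 0, 0, 0, 0, 0, 0, 0, 0, 0, 0, 0, 0, 0, 0, 0, 0, 0, 0]'

```text
t: 26.68
tcp_pos: [444.1, 159.6, 208.3]
ee_rot: [[1.0, -0.002, 0.0], [-0.002, -1.0, -0.0], [0.0, 0.0, -1.0]]
force: [0.1, -0.9, -0.2]
grip_width: 87.8
grip_force: 0.0
```

```bash
python3 - <<'E'
from h import *
snap('wrist','w10.png');o=get_obs(); print(o['tcp_pos'],o['dq'].round(3))
snap('scene')
for n in('wrist','scene'):
  p,P=cloud(n)
  print(n,'sleeve',fit(P,120,128,(606.5,-122),42)); 
  print('plate',fit(P,60,69,(606,-122),50)); 
  print('knob',fit(P,32,45,(441,162),20),'rim',fit(P,8,14,(441,162),45))
E
```

```text
[444.04231252 159.70358341 208.17852455] [0.004 0.    0.003 0.001 0.001 0.   ]
wrist sleeve (418, array([ 605.7, -119. ]), 31.6, array([ 605.7, -106.5,  122.7]), array([ 604.3, -100.2,  122.8]))
plate (969, array([ 605.8, -120.3]), 42.2, array([ 606. , -115.3,   64.5]), array([ 600.8, -101.4,   63.8]))
knob (264, array([441.5, 162. ]), 8.4, array([441.4, 162.1,  36.7]), array([441.7, 162. ,  39.1])) rim (951, array([441.3, 162. ]), 34.2, array([442. , 161.8,  11.2]), array([445.2, 161.4,  12. ]))
scene sleeve (350, array([ 605.3, -122.6]), 32.7, array([ 605.5, -122.2,  123.9]), array([ 606.1, -123.6,  123.7]))
plate (477, array([ 605.8, -122.2]), 42.1, array([ 610.7, -121.9,   64.5]), array([ 619.6, -128.1,   64.8]))
knob (62, array([440.6, 162.7]), 9.6, array([440.2, 162.5,  38.1]), array([441.2, 161.3,  39. ])) rim (159, array([440.3, 161.3]), 34.9, array([440.3, 161.6,  11.1]), array([452.1, 153.7,  11.9]))
```

View pics/w10.png

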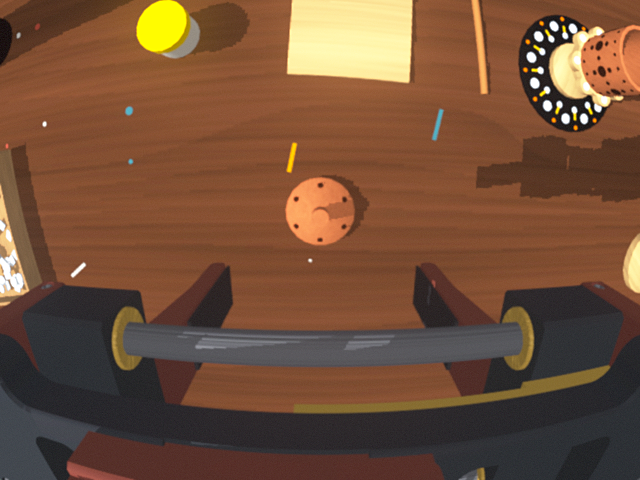

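The sleeve stands on the plate with its top at about 123.5 mm. The cap is at (320,211) with its knob at world (441.4,162). I grip the knob above the dome.

apply_moves --commands '[0, 0, 0, -2.6, -2.3, 60, 0, 0, 0, 0, 0, 0, 60, 0, 0, 0, 0, 0, 0, 40, 0, 0, 0, 0, 0, 0, 17, 0, 0, 0, 0, 0, 0, 5.5, 0, 0, 0, 0, 0, 0, 0, 0, 0, 0, 0, 0, 0, 0, 0, 0, 0, 0, 0, 0, 0, 1]'

```text
t: 27.78
tcp_pos: [441.6, 163.1, 26.5]
ee_rot: [[1.0, -0.0, 0.002], [-0.0, -1.0, 0.001], [0.002, -0.001, -1.0]]
force: [0.8, 0.5, 0.2]
grip_width: 81.1
grip_force: 0.0
```

apply_moves --commands '[0, 0, 0, 0, 0, 0, 1, 0, 0, 0, 0, 0, 0, 1, 0, 0, 0, 0, 0, 0, 1, 0, 0, 0, 0, 0, 0, 1, 0, 0, 0, 0, 0, 0, 1, 0, 0, 0, 0, 0, 0, 1]'

```text
t: 28.52
tcp_pos: [440.9, 162.9, 25.6]
ee_rot: [[1.0, 0.0, -0.0], [0.0, -1.0, -0.0], [-0.0, 0.0, -1.0]]
force: [0.0, -0.3, 0.2]
grip_width: 21.4
grip_force: 0.0
```

apply_moves --commands '[0, 0, 0, 0, 0, 0, 1, 0, 0, 0, 0, 0, 0, 1, 0, 0, 0, 0, 0, 0, 1]'

```text
t: 28.9
tcp_pos: [441.0, 162.9, 25.7]
ee_rot: [[1.0, -0.0, -0.0], [-0.0, -1.0, 0.0], [-0.0, -0.0, -1.0]]
force: [-0.1, 0.4, -0.6]
grip_width: 15.0
grip_force: 30.0
```

apply_moves --commands '[0, 0, 0, 0, 0, -40, 1, 0, 0, 0, 0, 0, -60, 1, 0, 0, 0, 0, 0, -60, 1, 0, 0, 0, 28, 48, 0, 1, 0, 0, 0, 28, 48, 0, 1, 0, 0, 0, 28, 48, 0, 1, 0, 0, 0, 28, 48, 0, 1, 0, 0, 0, 28, 48, 0, 1]'

```text
t: 29.9
tcp_pos: [581.5, -78.8, 185.6]
ee_rot: [[1.0, -0.0, -0.0], [-0.0, -1.0, 0.0], [-0.0, -0.0, -1.0]]
force: [0.1, 0.4, 0.0]
grip_width: 14.8
grip_force: 30.0
```

apply_moves --commands '[0, 0, 0, 24.8, 44, 0, 1, 0, 0, 0, 0, 0, 0, 1, 0, 0, 0, 0, 0, 0, 1, 0, 0, 0, 0, 0, 0, 1, 0, 0, 0, 0, 0, 0, 1]'

```text
t: 30.52
tcp_pos: [605.4, -120.0, 185.8]
ee_rot: [[1.0, 0.001, -0.0], [0.001, -1.0, 0.0], [-0.0, -0.0, -1.0]]
force: [-0.2, -0.3, -1.0]
grip_width: 15.0
grip_force: 30.0
```

```bash
python3 - <<'E'
from h import *
snap('wrist');o=get_obs(); print(o['tcp_pos'],o['dq'].round(3),o['grip_width'])
c=o['tcp_pos'][:2]; z=o['tcp_pos'][2]
p,P=cloud('wrist')
print('cap',fit(P,z-20,z-3,c,45),'knob',fit(P,z+10,z+17,c,9))
snap('scene','s2.png');snap('side','d3.png')
for n in('scene','side'):
  p,P=cloud(n)
  print(n,'sleeve',fit(P,119,128,(606,-122),42),'cap',fit(P,z-20,z-10,c,45))
a=cv2.imread('pics/s2.png')[250:400,230:390];b=cv2.imread('pics/d3.png')[90:240,200:360]
cv2.imwrite('pics/c3.png',cv2.resize(np.hstack([a,b]),None,fx=2.5,fy=2.5))
E
```

```text
[ 605.53296088 -120.10111647  185.87191181] [-0.004  0.002 -0.006  0.     0.     0.001] 14.947215691102713
cap (7879, array([ 605.8, -120.1]), 34.0, array([ 606.3, -120. ,  174.4]), array([ 617.9, -120.1,  176. ])) knob (1079, array([ 605.5, -120. ]), 8.8, array([ 605.7, -120.3,  199.3]), array([ 606.3, -120.2,  199.5]))
scene sleeve (213, array([ 606.5, -123.1]), 31.9, array([ 611.5, -123.1,  123.5]), array([ 621.2, -131.4,  123.7])) cap (415, array([ 604.9, -120.3]), 34.5, array([ 605.8, -119.7,  171. ]), array([ 618.6, -125.6,  172.9]))
side sleeve (97, array([ 604.4, -117.7]), 33.5, array([ 605.3, -116.7,  123.5]), array([ 601.2, -109.5,  123.5])) cap (137, array([ 605.1, -120.7]), 37.1, array([ 606.3, -120.7,  171. ]), array([ 599.1, -104.9,  172.5]))
```

View pics/c3.png

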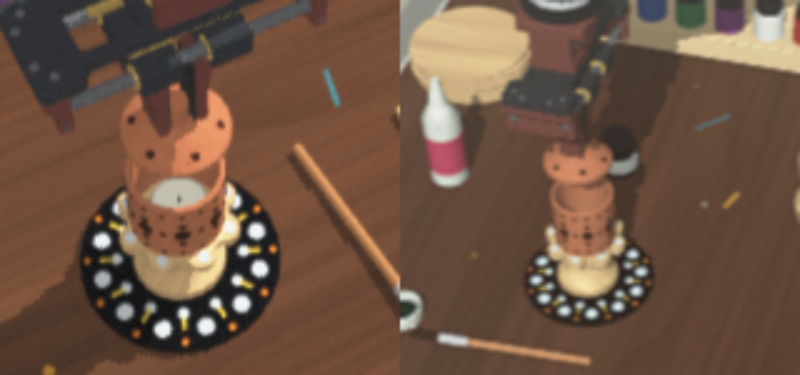

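The crop shows the cap held level above the sleeve, with the stack upright. The sleeve is about 2.3 mm to -y of it. I correct and lower.

apply_moves --commands '[0, 0, 0, 0.4, 2.3, 10, 1, 0, 0, 0, 0, 0, 14, 1, 0, 0, 0, 0, 0, 7, 1, 0, 0, 0, 0, 0, 4, 1, 0, 0, 0, 0, 0, 3, 1, 0, 0, 0, 0, 0, 2, 1, 0, 0, 0, 0, 0, 1, 1, 0, 0, 0, 0, 0, 0, 1]'

```text
t: 31.68
tcp_pos: [606.2, -123.4, 144.8]
ee_rot: [[1.0, 0.0, 0.0], [0.0, -1.0, -0.0], [0.0, 0.0, -1.0]]
force: [-0.3, 0.8, 0.1]
grip_width: 15.1
grip_force: 30.0
```

apply_moves --commands '[0, 0, 0, 0, 0, 0.3, 1, 0, 0, 0, 0, 0, 0, 1]'

```text
t: 31.92
tcp_pos: [606.2, -123.4, 144.5]
ee_rot: [[1.0, -0.0, 0.0], [-0.0, -1.0, -0.0], [0.0, 0.0, -1.0]]
force: [-0.5, -0.4, -1.3]
grip_width: 14.8
grip_force: 30.0
```

apply_moves --commands '[0, 0, 0, 0, -0.6, 0.6, 1, 0, 0, 0, 0, 0, 0, 1, 0, 0, 0, 0, 0, 0, 0.6, 0, 0, 0, 0, 0, 0, 0, 0, 0, 0, 0, 0, 0, 0, 0, 0, 0, 0, 0, 0, 0, 0, 0, 0, 0, 0, 0, 0, 0, 0, 0, 0, 0, 0, 0]'

```text
t: 32.92
tcp_pos: [606.2, -122.8, 143.8]
ee_rot: [[1.0, -0.0, 0.0], [-0.0, -1.0, -0.0], [0.0, 0.0, -1.0]]
force: [0.7, 0.3, -0.2]
grip_width: 71.6
grip_force: 0.0
```

apply_moves --commands '[0, 0, 0, 0, 0, -20, 0, 0, 0, 0, 0, 0, -50, 0, 0, 0, 0, 0, 0, -20, 0, 0, 0, 0, -60, 0, 0, 0, 0, 0, 0, -60, 0, 0, 0, 0, 0, 0, 0, 0, 0, 0, 0, 0, 0, 0, 0, 0, 0, 0, 0, 0, 0, 0, 0, 0]'

```text
t: 33.92
tcp_pos: [487.9, -123.0, 234.6]
ee_rot: [[1.0, 0.0, 0.002], [0.0, -1.0, -0.0], [0.002, 0.0, -1.0]]
force: [0.4, 0.3, -1.0]
grip_width: 87.4
grip_force: 0.0
```

```bash
python3 - <<'E'
from h import *
snap('wrist');o=get_obs(); print(o['tcp_pos'],o['dq'].round(3))
snap('scene','s4.png');snap('side')
for n in('wrist','scene','side'):
  p,P=cloud(n)
  print(n,'knob',fit(P,146,165,(606,-122),14),'cap',fit(P,124,137,(606,-122),45),'plate',fit(P,60,69,(606,-122),50))
a=cv2.imread('pics/s4.png')[230:400,210:410]
b=cv2.cvtColor(np.load('last_wrist.npz')['p'],cv2.COLOR_RGB2BGR)[0:170,220:420]
cv2.imwrite('pics/c4.png',cv2.resize(np.hstack([a,b]),None,fx=2,fy=2))
E
```

```text
[ 487.64314515 -122.96229358  234.24690333] [-0.001  0.007  0.007  0.     0.    -0.002]
wrist knob (535, array([ 606.1, -122.9]), 8.2, array([ 606.2, -122.9,  152.8]), array([ 605.4, -122.8,  156.7])) cap (4164, array([ 606.3, -122.9]), 34.2, array([ 606.4, -122.9,  130.6]), array([ 603.8, -122.7,  132.8])) plate (644, array([ 605.9, -121.9]), 41.8, array([ 586.6, -121.9,   64.1]), array([ 579. , -120. ,   63.6]))
scene knob (115, array([ 606. , -122.5]), 9.1, array([ 605.9, -122.7,  154.3]), array([ 607.4, -123.3,  156.4])) cap (730, array([ 605. , -123.1]), 35.2, array([ 605.6, -122.7,  130.8]), array([ 612.5, -125.9,  132.6])) plate (426, array([ 605.8, -122.6]), 42.3, array([ 610.5, -122.3,   64.5]), array([ 623.6, -128.7,   64.7]))
side knob (48, array([ 607.3, -119.8]), 11.5, array([ 606. , -119.5,  154.5]), array([ 605.9, -119.4,  154.7])) cap (221, array([ 604.3, -121.7]), 37.2, array([ 606. , -121.7,  130.5]), array([ 600.5, -110.4,  132.4])) plate (159, array([ 607.5, -120.4]), 43.3, array([ 607.3, -114.3,   64.4]), array([ 600.3, -103.1,   64.4]))
```

View pics/c4.png

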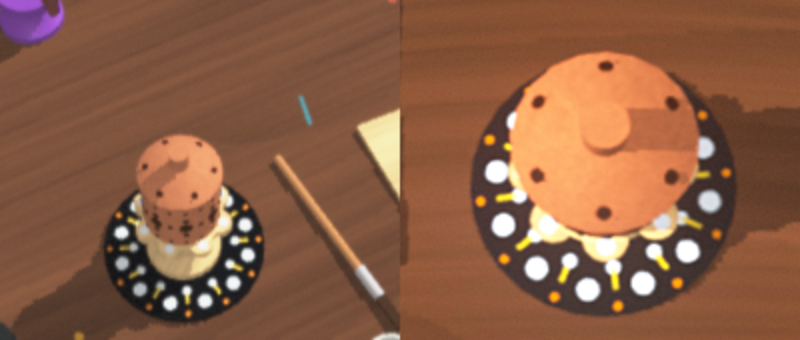

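The lantern stands complete and level, with the cap home and centred within about 1 mm. I'm handing it in.

```bash
python3 -c "
from rig import *
print(job_done())"
```

```text
the job is handed in; nothing more can be done
None
```

The lantern is built on the round board (spool, plate, tealight, sleeve, cap): by the last camera fits each part is seated, level and about 1 mm off centre, with the paint jar, glue pot and brush not touched, and I handed it in at about 34 s; the hand-in returned no verdict.

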